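Draw the hot tray up to its catch with the tray hook

TASK

The tray of moon cakes at the far end of the slide is hot: take the tray hook from its rest, drop it into the tray's pull loop and draw the tray towards you, steadily and without yanking, until it presses into the buffers and the catch drops behind its rim. Then ease the hook out and lay it back on its rest, hooked end forward as before. Do not touch the tray, the cakes or the slide with anything but the hook, keep the cakes in their places, and leave the things around alone.

Things in the scene. Friction and masses are not known exactly. Their poses are not given: they have to be found in the camera images.
- slide: Tray slide fixed on the bench: two steel angle runners 300 mm long, deck 45 mm high, side guides 178 mm apart rising to 72 mm, lip at the far end. Origin: middle of its footprint, on the bench. x runs along the runners away from the robot (the tray is drawn along -x), z up. Across its near end an end stop with two spring buffers and a catch is clamped.
- stop_mark (a point): Usual place of the end stop: mark on the middle line of the slide, level with the deck; the tray is caught with its origin 103 mm beyond this mark (+x). But the stop was clamped by hand up to 18 mm either side of it; where, is not reported. Axes as the slide's. Within 30 mm of the middle line the stop is no higher than 36 mm; beside it up to 100 mm.
- catch_arm (a joint): Catch on the end stop, 43 mm left (+y) of the middle: dark arm, nose sloping for 28 mm, spring pressed. rad, 0 = down. The rim lifts it to about 0.25 (pull 2 to 4 N), then meets the two rubber-faced buffers (together 3.4 N per mm, 9 mm travel); it drops to 0 behind the rim once they are pressed in 2.5 mm (8 N, plus 2 to 4 N of friction).
- tray: Hot aluminium baking tray, 131 x 173 x 22 mm with rolled rim, lying on the slide's runners between the guides (about 3 mm play each side), two moon cakes on it side by side; about 0.45 kg in all. Origin: middle of its underside, 45 mm above the bench. x points away from the robot; the front rim lies at x = -66 to -58 mm.
- tray_loop (a point): Middle of the opening of the steel wire pull loop standing out level from the tray's front wall, 55 mm above the bench. 4.4 mm wire, lightly spot-welded: it bears a steady pull of 16 N, no more. The front bar's inner face is 13 mm nearer the robot than this point, the wall 14 mm beyond it; the opening is 48 mm wide (y). 78 mm in front of the tray's origin. Axes as the tray's.
- hook_grip (a point): Middle of the flat wooden handle of the tray hook: 112 long (x) x 20 wide (y) x 28 mm high (z). x points to the hooked end, z up. A 6 mm steel rod runs on from it along x at mid height and is bent down 140 mm ahead of this point. 0.12 kg. On the rest this point is 55 mm above the bench.
- hook_tip (a point): Lower end of the bent-down end of the tray hook (6 mm round bar), 140 mm ahead of and 37 mm below the middle of the handle. Axes as the handle's.
- hook_rest: Rest of the hook, fixed on the bench: dark plate 190 x 66 x 5 mm with two forked posts with flared ears: one 45 mm behind its origin (handle's tail; 25 mm wide, floor at 41 mm, ears to 62 mm), one 95 mm ahead (rod; 11 mm wide, floor at 52 mm, ears to 70 mm). Origin: on the bench below the resting handle's middle; x points along the hook to its hooked end.
- rest_seat (a point): Place of the middle of the handle when the hook lies home on its rest (55 mm above the bench). Axes as the rest's.
- cake_left: The left moon cake on the tray, round, about 74 mm across and 33 mm high, 70 g, loose. Origin: middle of its underside.
- seat_cake_left (a point): The place on the tray's floor where the middle of the left cake belongs; moves with the tray.
- cake_right: The right moon cake on the tray, round, about 74 mm across and 33 mm high, 70 g, loose. Origin: middle of its underside.
- seat_cake_right (a point): The place on the tray's floor where the middle of the right cake belongs; moves with the tray.
- stamp: Black self-inking date stamp standing on the bench, 36 x 62 mm, 97 mm high. Origin: middle of its foot. To be left alone.
- brush: Pastry brush with wooden handle lying on the bench, 197 x 40 x 13 mm. Origin: middle of its underside. To be left alone.
- plate: Round ivory mould plate lying on the bench, 56 mm across, 11 mm high. Origin: middle of its underside. To be left alone.
There are look-alikes about, which are no part of the job. What is shaped like the cake_right but pink is not meant.

How it is judged (in metres and radians):
On the way, in this order (a step that is already met when the one before it is completed fails the run):
1. the hook holds the pull loop and has drawn the tray at least 20 mm (contact force between hook and tray above 0.5 N and distance of tray from where it was at the start of the episode above 0.02 m), for 0.1 s.
2. drawn by the hook, the tray's rim lifts the catch (past 0.12 rad) (contact force between hook and tray above 0.5 N and value of joint catch_arm above 0.12 rad), for 0.02 s.
3. the catch has dropped behind the rim (below 0.035 rad, tray's origin nearer than x = -12.5 mm in the slide's frame) while the hook is still in the loop (value of joint catch_arm below 0.035 rad and x of tray in the frame of slide below -0.0125 m and horizontal distance between hook_tip and tray_loop below 0.02 m), for 0.2 s.
At the end, for the whole second after the job is handed in: The catch is down (< 0.035 rad) behind the rim, the tray's origin nearer than x = -12.5 mm in the slide's frame, still; the hook is at rest on its rest (middle within 10 mm, direction within 0.09 rad, hooked end forward); all cakes flat on the tray within 20 mm of their places (value of joint catch_arm below 0.035 rad and x of tray in the frame of slide below -0.0125 m and linear speed of tray below 0.005 m/s and distance between hook_grip and rest_seat below 0.01 m and angle between the x axis of hook_grip and the x axis of hook_rest, either way round below 0.09 rad and x of hook_tip in the frame of hook_rest above 0.11 m and linear speed of hook below 0.01 m/s and angle between each of cake_left, cake_right's own z axis and vertical below 0.25 rad and z of each of cake_left, cake_right in the frame of tray below 0.012 m and horizontal distance between cake_left and seat_cake_left below 0.02 m and horizontal distance between cake_right and seat_cake_right below 0.02 m); the robot touches nothing.
It fails at once if the hook pulls or knocks the tray with more than 16 N (contact force between hook and tray above 16 N).
It fails at once if the robot itself touches the hot tray, a cake or the slide (contact force between any of the arm, the fingers and tray above 0.5 N or contact force between any of the arm, the fingers and slide above 0.5 N or contact force between any of the arm, the fingers and cake_left above 0.5 N or contact force between any of the arm, the fingers and cake_right above 0.5 N).
It fails at once if the tray is tipped by more than 0.12 rad (angle between tray's own z axis and vertical above 0.12 rad).
It fails at once if a cake is thrown more than 25 mm from its place on the tray or tipped over ((horizontal distance between cake_left and seat_cake_left above 0.025 m or angle between cake_left's own z axis and vertical above 0.5 rad) or (horizontal distance between cake_right and seat_cake_right above 0.025 m or angle between cake_right's own z axis and vertical above 0.5 rad)).
It fails at once if the stamp, the brush or the mould plate is moved by more than 30 mm or the stamp knocked over (distance of any of stamp, brush, plate from where it was at the start of the episode above 0.03 m or angle between stamp's own z axis and vertical above 0.4 rad).
It also fails if it takes over 48 s, if anything falls off the work surface, if the arm or the gripper's body presses on something with over 40 N, if the wrist force passes 120 N, or if a joint passes its speed limit or range.

ROBOT

A 6-joint arm with a two-finger parallel gripper is mounted at the origin on a cart in front of the work surface, level with it; the furniture and walls round the work are solid. World frame = base frame: x ahead of the robot, y to its left, z up, the work surface at z = 0. Lengths are in m, angles in degrees, forces in N, time in s.
With the tool pointing down it reaches from about 0.4 to 0.825 m from the base axis. Payload 7 kg.
Tool frame: the origin (TCP) lies midway between the tips of the shut fingers; the grasp point (between the pads) lies 19 mm behind it; z points along the fingers, y is the line along which they close (so a half turn about z gives the same grasp; the last joint's range is limited). The gripper opens to 88 mm and grips with 3 to 60 N. Pads are 19 mm wide; open, the fingers measure 130 mm over their backs; the gripper's body (78 mm by 193 mm) begins 47 mm behind the grasp point.
Start: joints at [-50.128, 20.546, 0.682, 0, -70.136, -16.507], TCP at [0.268, -0.62, 0.204] pointing down, gripper open.
Joint ranges: [-176.03, 176.03], [-82.01, 121.73], [-58.28, 71.71], [-173.87, 95.51], [-174.79, -0.11], [-173.66, 173.66]. Speed limits (degrees/s): [136.94, 136.94, 172.46, 180, 180, 180].

INTERFACE

Orientations are given as a 3x3 rotation matrix whose columns are the frame's x, y, z axes.
In Python, from rig import robot gives the robot as it stands. Calls block until the motion is done:
- robot.goto(position, orientation): joint-space move of the TCP to a pose.
- robot.servo_line(position, ori=None, speed=0.15): straight line of the TCP; ori=None keeps the orientation; speed is the mean speed in m/s.
- robot.movej(angles): joint-space move.
- robot.move_gripper(opening): opening from 0.0 (shut) to 1.0 (fully open); the grip force is fixed at half the most; returns when the fingers have stopped.
- robot.dwell(seconds).
- robot.ik(position, orientation): joint angles nearest the present ones, or None.
- robot.grab_frame(name): name is "side" or "top"; returns (picture, depth): 420x560x3 uint8, red, green, blue; 420x560 float32, m along the optical axis (not along the pixel's ray), 0 where there is no reading.
- robot.camera_info(name): a dict with "vfov" (degrees; the focal length in pixels is half the picture's height over the tangent of half this angle, whatever the lens; pixels are square), "cx", "cy" (the principal point, pixels), "k1" (the pictures are not rectified: a ray, as slopes to the right and down, at radius r is drawn at 1 + k1 r^2 times it, then the intrinsics apply), "view" (4x4, takes a point from world to camera coordinates). Camera axes: x right, y down, z forward; pixel columns grow to the right and rows downward; lengths in m; the calibration is good to about 2 mm. A picture is of the moment at which its call begins. camera_info takes no time and is no camera call.
A pose or a line that the arm cannot do raises robot.Unreachable and nothing moves.
- robot.job_done(): hands the job in; it is judged then, once.
Readings, each from a call of its own:
- robot.read_t(): time.
- robot.read_qpos(): joint angles.
- robot.read_qvel(): joint speeds.
- robot.read_effort(): joint torques, N m.
- robot.read_position(): TCP position.
- robot.read_tcp_rot(): TCP orientation.
- robot.read_force(): force on the tool from outside, world axes, zero at the start.
- robot.read_ft_torque(): the same for the moment, N m.
- robot.read_grip_width(): opening from 0.0 (shut) to 1.0 (fully open).
- robot.read_finger_force(): force on a finger pad.
Only numpy, scipy, OpenCV 4.12 (cv2) and the standard library are available. Lean on these libraries where they do the work, as an engineer would, in place of code of your own. Each camera call takes 0.05 s, during which the arm holds its last target. There are 200 camera calls.

## Working session

There is one attempt and no reset: what is moved stays moved. The work goes in short steps, each a Python script; the robot and the scene stay as the last script left them, time stands still between calls to the robot, and variables do not carry over. Pictures are saved under pics/ and viewed, at most 13 in all, crops included, and the job is handed in when it is done.

```bash
ls; mkdir -p pics; cat > h.py <<'E'
import numpy as np, cv2
from rig import robot
def cam(n):
    c=robot.camera_info(n); f=210/np.tan(np.radians(c['vfov'])/2)
    return f,c['cx'],c['cy'],c['k1'],np.array(c['view'])
def deproj(n,depth):
    f,cx,cy,k1,V=cam(n)
    v,u=np.mgrid[0:420,0:560].astype(float)
    xd=(u-cx)/f; yd=(v-cy)/f; x=xd.copy(); y=yd.copy()
    for _ in range(20):
        s=1+k1*(x*x+y*y); x=xd/s; y=yd/s
    P=np.stack([x*depth,y*depth,depth],-1)
    return (P-V[:3,3])@V[:3,:3], np.stack([x,y],-1)
def ray_at_z(n,u,v,z):
    f,cx,cy,k1,V=cam(n); xd=(u-cx)/f; yd=(v-cy)/f; x,y=xd,yd
    for _ in range(20):
        s=1+k1*(x*x+y*y); x=xd/s; y=yd/s
    R=V[:3,:3]; o=-R.T@V[:3,3]; d=R.T@np.array([x,y,1]); return o+d*(z-o[2])/d[2]
def snap(n,name):
    p,d=robot.grab_frame(n); cv2.imwrite(f'pics/{name}.png',p[:,:,::-1]); np.savez(f'pics/{name}.npz',p=p,d=d); return p,d
E
python3 - <<'E'
from h import *
a,_=snap('top','top0'); b,_=snap('side','side0')
for n in('top','side'):
    V=cam(n)[4]; print(n,cam(n)[:4],-V[:3,:3].T@V[:3,3],V[2,:3])
E
```

```text
pics
top (np.float64(463.36110154472135), 282.82540186239595, 203.47299065637682, 0.03897760192016611) [ 0.49268321 -0.04789699  1.29612145] [ 0.0690796  -0.02123216 -0.99738518]
side (np.float64(523.6128851742159), 280.55330977577324, 207.89484522095668, -0.1944544722441419) [0.34172018 0.91584333 0.81364712] [ 0.19168574 -0.78540113 -0.58855895]
```

View pics/top0.png

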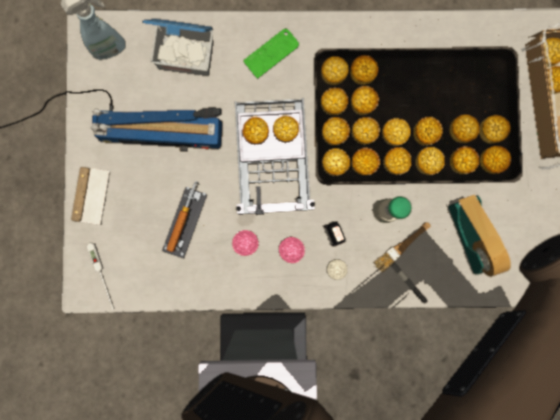

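View pics/side0.png

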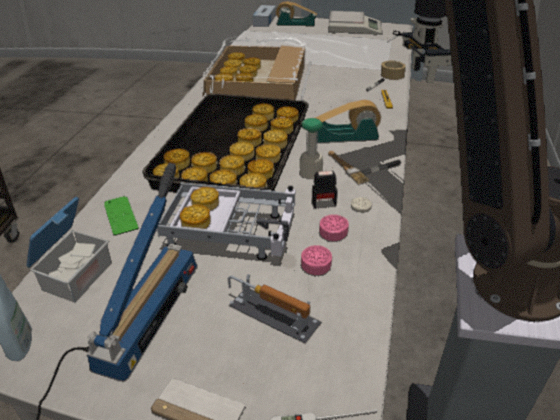

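The top view shows the slide at about (273,155), with the white tray and its two golden cakes at (256,130) and (286,129). The hook is on its dark rest at (185,222). The look-alikes are the pink cakes at (245,243) and (291,250) and the golden cakes in the black pan. The pair on the aluminium tray in the slide fits the description. I'll confirm in enlarged crops.

```bash
python3 - <<'E'
import cv2
a=cv2.imread('pics/top0.png')
cv2.imwrite('pics/c1.png',cv2.resize(a[92:222,225:325],None,fx=4.6,fy=4.6,interpolation=cv2.INTER_CUBIC))
cv2.imwrite('pics/c2.png',cv2.resize(a[175:265,150:220],None,fx=6.6,fy=6.6,interpolation=cv2.INTER_CUBIC))
E
```

```text
(no output)
```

View pics/c1.png

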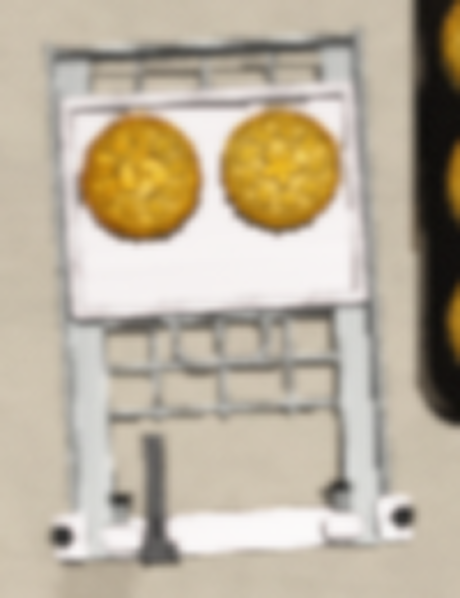

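View pics/c2.png

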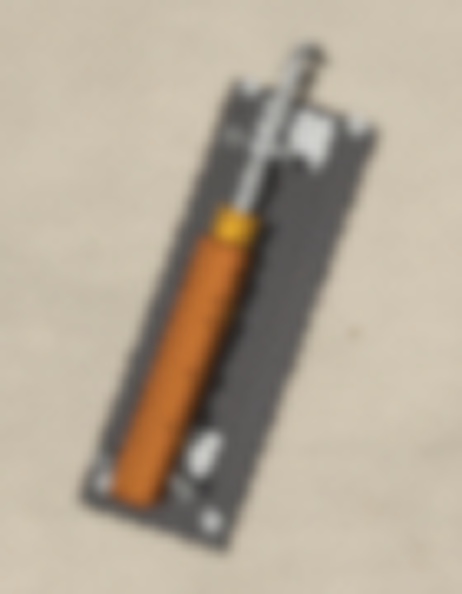

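The crops confirm it: two golden cakes sit on the white tray in the slide. The loop is in front of the rim at crop (222,340), the catch arm at (153,500), and the stop bar at y of about 535. The hook lies on its rest with the orange handle from (137,497) to (232,235) and the bent end at (310,48).

```bash
python3 - <<'E'
from h import *
def c1(x,y): return 225+(x+.5)/4.6-.5, 92+(y+.5)/4.6-.5
def c2(x,y): return 150+(x+.5)/6.6-.5, 175+(y+.5)/6.6-.5
np.set_printoptions(precision=4,suppress=True)
for nm,p,z in [('butt',(137,500),.069),('front handle',(221,238),.069),('ferrule front',(240,212),.062),('rodend',(308,52),.058),
   ('pl1',(235,80),.005),('pl2',(378,130),.005),('pl3',(225,550),.005),('pl4',(80,497),.005)]:
    print(nm,ray_at_z('top',*c2(*p),z))
for nm,p,z in [('rimFL',(77,320),.067),('rimFR',(368,303),.067),('rimBL',(62,98),.067),('rimBR',(350,82),.067),('loopbar',(225,362),.055),('loopL',(176,340),.055),('loopR',(270,335),.055),
  ('guideFL',(52,48),.072),('guideFR',(355,35),.072),('guideNL',(88,545),.072),('guideNR',(372,540),.072),('stopL',(62,537),.09),('stopR',(402,516),.09),('catchtip',(153,437),.07)]:
    print(nm,ray_at_z('top',*c1(*p),z))
D=np.load('pics/top0.npz'); P,_=deproj('top',D['d']); hsv=cv2.cvtColor(D['p'],cv2.COLOR_RGB2HSV)
m=(hsv[...,0]<20)&(hsv[...,1]>120)&(P[...,2]>.058)&(P[...,2]<.08)
m[:175]=0;m[265:]=0;m[:,:150]=0;m[:,220:]=0
q=P[m]; print('handle n',m.sum(),q.mean(0),cv2.minAreaRect(q[:,:2].astype(np.float32)*1000))
# tray: white/gray region depth in floor + slide profile
S=P[92:222,225:325]
for col in (262,272):
  print(col,[(r,*np.round(P[r,col],3)) for r in range(100,214,3)])
# guide tops z>.066
m=(P[...,2]>.069)&(P[...,2]<.076); m[:95]=0;m[215:]=0;m[:,:230]=0;m[:,318:]=0
q=P[m]; print('hi',m.sum(),cv2.minAreaRect(q[:,:2].astype(np.float32)*1000))
# cakes
for u,v in((256,130),(286,129)): print(P[v,u])
D=np.load('pics/side0.npz'); P,_=deproj('side',D['d']); hsv=cv2.cvtColor(D['p'],cv2.COLOR_RGB2HSV)
a=D['p'][170:265,150:310][:,:,::-1]; cv2.imwrite('pics/c3.png',cv2.resize(a,None,fx=5,fy=5,interpolation=cv2.INTER_CUBIC))
m=(hsv[...,0]<20)&(hsv[...,1]>120)&(P[...,2]>.066)&(P[...,2]<.074)
m[:270]=0;m[330:]=0;m[:,:220]=0;m[:,330:]=0
q=P[m]; print('handle side',m.sum(),q.mean(0),cv2.minAreaRect(q[:,:2].astype(np.float32)*1000))
E
```

```text
butt [0.4575 0.2217 0.069 ]
front handle [0.5612 0.1892 0.069 ]
ferrule front [0.572 0.183 0.062]
rodend [0.6369 0.1566 0.058 ]
pl1 [0.6315 0.196  0.005 ]
pl2 [0.6098 0.136  0.005 ]
pl3 [0.4345 0.1992 0.005 ]
pl4 [0.4572 0.2593 0.005 ]
rimFL [0.692  0.0355 0.067 ]
rimFR [ 0.7008 -0.1338  0.067 ]
rimBL [0.8227 0.0435 0.067 ]
rimBR [ 0.8314 -0.125   0.067 ]
loopbar [ 0.6686 -0.0502  0.055 ]
loopL [ 0.6818 -0.0216  0.055 ]
loopR [ 0.6843 -0.0767  0.055 ]
guideFL [0.8509 0.0488 0.072 ]
guideFR [ 0.8578 -0.1279  0.072 ]
guideNL [0.5609 0.0295 0.072 ]
guideNR [ 0.5622 -0.1338  0.072 ]
stopL [0.5646 0.043  0.09  ]
stopR [ 0.5747 -0.1498  0.09  ]
catchtip [ 0.6231 -0.0082  0.07  ]
handle n 349 [0.5121 0.2051 0.0676] ((514.3736572265625, 205.05421447753906), (20.42293930053711, 123.48545837402344), 70.39788055419922)
262 [(100, np.float64(0.879), np.float64(-0.019), np.float64(-0.004)), (103, np.float64(0.855), np.float64(-0.021), np.float64(0.049)), (106, np.float64(0.86), np.float64(-0.019), np.float64(0.002)), (109, np.float64(0.852), np.float64(-0.019), np.float64(-0.0)), (112, np.float64
[... 4252 characters left out ...]
oat64(-0.0)), (196, np.float64(0.604), np.float64(-0.045), np.float64(0.0)), (199, np.float64(0.595), np.float64(-0.045), np.float64(-0.002)), (202, np.float64(0.587), np.float64(-0.045), np.float64(0.005)), (205, np.float64(0.576), np.float64(-0.045), np.float64(0.034)), (208, np.float64(0.568), np.float64(-0.045), np.float64(0.032)), (211, np.float64(0.56), np.float64(-0.045), np.float64(0.036))]
hi 916 ((704.604736328125, -45.255043029785156), (303.26025390625, 204.07489013671875), 3.089047431945801)
[ 0.7741 -0.0045  0.0754]
[ 0.7753 -0.0844  0.0802]
handle side 340 [0.5093 0.2111 0.0686] ((510.1907043457031, 210.63919067382812), (18.684738159179688, 110.51036071777344), 70.239501953125)
```

View pics/c3.png

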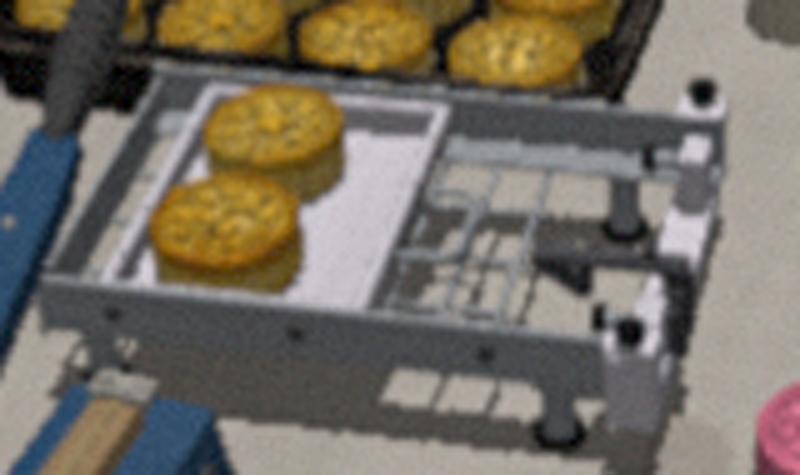

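The slide's yaw is about 3.05° and the loop is near (0.684, -0.049). The hook's centre is near (0.510, 0.2065) with yaw about -19.8°. Next I'll pick up the hook.

```bash
cat >> h.py <<'E'
HC=np.array([.510,.2065]); HY=np.radians(-19.8); SY=np.radians(3.05); LOOP=np.array([.6838,-.0492]); GB=.018
def u(a): return np.array([np.cos(a),np.sin(a)])
def rot(a,s):  # s=+1: tool x along handle
    x=np.array([*(s*u(a)),0]); z=np.array([0,0,-1.]); return np.stack([x,np.cross(z,x),z],1)
def tcp(c,a,z): return np.array([*(c-GB*u(a)),z-.019])   # from handle centre
E
python3 - <<'E'
from h import *
np.set_printoptions(precision=3,suppress=True)
for s in(1,-1): print(s,robot.ik(tcp(HC,HY,.15),rot(HY,s)),robot.ik(tcp(LOOP-.14*u(SY),SY,.15),rot(SY,s)))
s=min((1,-1),key=lambda s:abs(np.array(robot.ik(tcp(HC,HY,.15),rot(HY,s)))[5]) if robot.ik(tcp(HC,HY,.15),rot(HY,s)) is not None else 1e9); print('s',s)
robot.goto(tcp(HC,HY,.16),rot(HY,s)); print(robot.read_t(),robot.read_position(),robot.read_force())
robot.move_gripper(.6)
robot.servo_line(tcp(HC,HY,.055),speed=.08); print(robot.read_t(),robot.read_force())
snap('side','side1')
robot.move_gripper(0); print(robot.read_t(),robot.read_grip_width()*88,robot.read_force(),robot.read_finger_force(),robot.read_position())
a=cv2.imread('pics/side1.png')[230:350,190:350]; cv2.imwrite('pics/c4.png',cv2.resize(a,None,fx=4,fy=4,interpolation=cv2.INTER_CUBIC))
E
```

```text
1 [ 44.253  11.145 -22.657   0.    -56.198  25.947] [ 15.001  10.429 -23.583   0.    -55.988  78.049]
-1 [  44.253   11.145  -22.657    0.     -56.198 -154.053] [  15.001   10.429  -23.583    0.     -55.988 -101.951]
s 1
3.1333 [0.493 0.212 0.141] [-0.211  0.245 -0.136]
5.3833 [0.679 0.115 0.209]
6.0667 19.670902225600603 [-0.123  0.187  1.253] 29.976535141468048 [0.493 0.213 0.036]
```

View pics/c4.png

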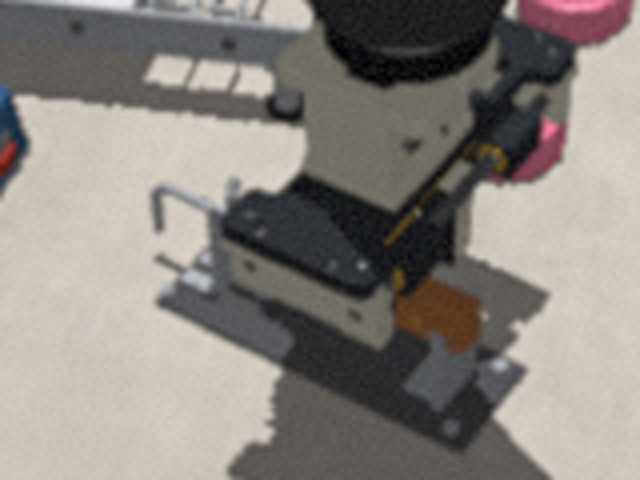

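The fingers straddle the handle in front of the tail post, and the bent rod end is at crop (157,205). The grip width is 19.7 mm, so it holds. Next I'll lift the hook and carry it above the loop.

```bash
python3 - <<'E'
from h import *
np.set_printoptions(precision=4,suppress=True)
robot.servo_line(tcp(HC,HY,.17),speed=.1)
robot.goto(tcp(LOOP-.14*u(SY),SY,.17),rot(SY,1))
robot.servo_line(tcp(LOOP-.14*u(SY),SY,.115),speed=.1)
print(robot.read_t(),robot.read_position(),robot.read_force(),robot.read_ft_torque())
snap('top','top2'); p,_=snap('side','side2')
a=cv2.imread('pics/top2.png')[130:215,235:325]; b=cv2.imread('pics/side2.png')[160:260,180:320]
A=cv2.resize(a,None,fx=4.4,fy=4.4,interpolation=3); B=cv2.resize(b,None,fx=2.9,fy=2.9,interpolation=3)
o=np.zeros((max(A.shape[0],B.shape[0]),A.shape[1]+B.shape[1],3),np.uint8); o[:A.shape[0],:A.shape[1]]=A; o[:B.shape[0],A.shape[1]:]=B
cv2.imwrite('pics/c5.png',o); print(o.shape)
E
```

```text
9.125 [ 0.5265 -0.0573  0.0964] [-0.0579  0.8148 -0.6421] [-0.102   0.1124  0.047 ]
(374, 802, 3)
```

View pics/c5.png

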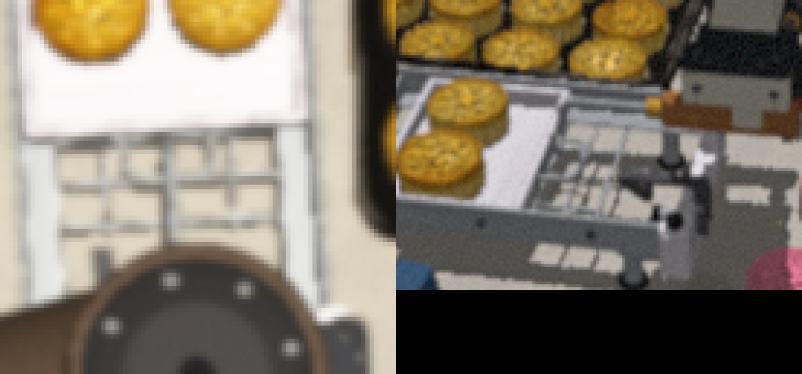

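The left half shows the rod at x of about 168, lined up with the loop. The right half shows the handle at (740,115), with the rod reaching over the tray's front at about (565,95). I'll enlarge this with the predicted rod end and tip marked.

```bash
cat >> h.py <<'E'
def proj(n,P):
    f,cx,cy,k1,V=cam(n); p=V[:3,:3]@np.asarray(P)+V[:3,3]; x,y=p[0]/p[2],p[1]/p[2]; s=1+k1*(x*x+y*y); return np.array([cx+f*s*x,cy+f*s*y])
E
python3 - <<'E'
from h import *
o=[]
for n,nm,(r0,c0) in(('top','top2',(140,250)),('side','side2',(175,215))):
    a=cv2.imread(f'pics/{nm}.png')[r0:r0+50,c0:c0+50]; k=8
    A=cv2.resize(a,None,fx=k,fy=k,interpolation=3)
    for X,col in(([*LOOP,.115],(0,0,255)),([*LOOP,.078],(0,255,0)),([*LOOP,.055],(255,0,0))):
        q=proj(n,X); q=((q-[c0,r0]+.5)*k).astype(int); cv2.drawMarker(A,tuple(map(int,q)),col,0,14,1); print(n,X,q)
    o.append(A)
cv2.imwrite('pics/c6.png',np.hstack(o))
E
```

```text
top [np.float64(0.6838), np.float64(-0.0492), 0.115] [188 173]
top [np.float64(0.6838), np.float64(-0.0492), 0.078] [188 190]
top [np.float64(0.6838), np.float64(-0.0492), 0.055] [188 201]
side [np.float64(0.6838), np.float64(-0.0492), 0.115] [175 155]
side [np.float64(0.6838), np.float64(-0.0492), 0.078] [183 256]
side [np.float64(0.6838), np.float64(-0.0492), 0.055] [188 318]
```

View pics/c6.png

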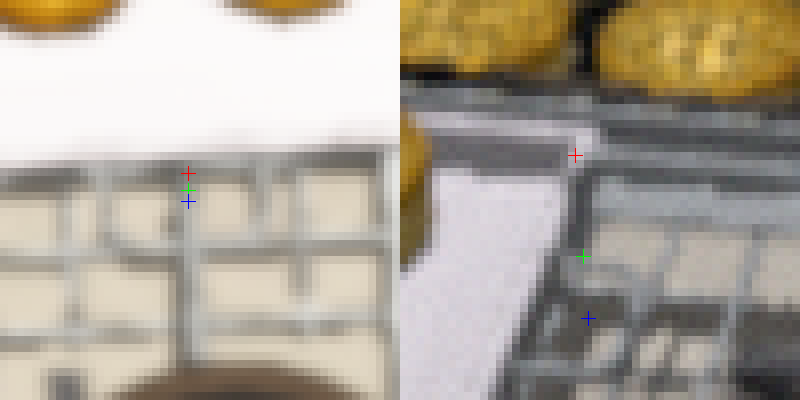

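The bent end is visible in both crops and matches the markers: in the side crop it runs from about (575,160) to (578,270). In the top crop the target falls between the wall (y of about 165) and the loop bar (y of about 245), so the tip goes straight down.

```bash
cat >> h.py <<'E'
S=u(SY); N=np.array([-S[1],S[0]])
def pose(d,z): return tcp(LOOP-.14*S-d*S,SY,z)
E
python3 - <<'E'
from h import *
F0=np.mean([robot.read_force() for _ in range(5)],0)
def fx(): 
    f=np.mean([robot.read_force() for _ in range(3)],0)-F0; return round(f[:2]@S,2),round(f[:2]@N,2),round(f[2],2)
for z in(.1,.092,.084):
    robot.servo_line(pose(0,z),speed=.04); f=fx(); print('z',z,f,robot.read_t())
    if max(map(abs,f))>3: raise SystemExit
for d in(.005,.01,.015,.02): 
    robot.servo_line(pose(d,.084),speed=.015); print(d,fx())
np.save('F0.npy',F0)
snap('side','side3'); a=cv2.imread('pics/side3.png')[175:245,190:300]; cv2.imwrite('pics/c7.png',cv2.resize(a,None,fx=6,fy=6,interpolation=3))
print(robot.read_t(),robot.read_position())
E
```

```text
z 0.1 (np.float64(-0.07), np.float64(0.66), np.float64(1.54)) 9.75
z 0.092 (np.float64(-0.26), np.float64(0.59), np.float64(0.44)) 10.1
z 0.084 (np.float64(-1.36), np.float64(0.86), np.float64(1.52)) 10.45
0.005 (np.float64(-0.39), np.float64(0.66), np.float64(1.26))
0.01 (np.float64(1.28), np.float64(0.67), np.float64(0.99))
0.015 (np.float64(0.41), np.float64(0.45), np.float64(1.24))
0.02 (np.float64(-0.25), np.float64(0.14), np.float64(1.46))
12.4333 [ 0.50580438 -0.05869785  0.06496967]
```

```bash
cat >> h.py <<'E'
def traymove(nm):  # cakes' displacement in the side picture -> mm along -S
    a=cv2.imread('pics/side0.png',0); b=cv2.imread(f'pics/{nm}.png',0)
    t=a[183:228,178:220]; r=cv2.matchTemplate(b[160:270,150:300],t,5); _,v,_,l=cv2.minMaxLoc(r)
    i,j=l; s=lambda m,c,p:.5*(m-p)/(m-2*c+p) if (m-2*c+p) else 0
    dx=i+150-178+(s(r[j,i-1],r[j,i],r[j,i+1]) if 0<i<r.shape[1]-1 else 0); dy=j+160-183+(s(r[j-1,i],r[j,i],r[j+1,i]) if 0<j<r.shape[0]-1 else 0)
    p0=np.array([199,205.]); w=ray_at_z('side',*p0,.07)-ray_at_z('side',*(p0+[dx,dy]),.07); return v,w[:2]@S*1000,w[:2]@N*1000
E
python3 -c "
from h import *
print(traymove('side3'))"
```

```text
(0.9107139110565186, np.float64(12.904524853481155), np.float64(0.26054485516194315))
```

The tray has followed by about 13 mm, so the hook is in the loop. I'll keep drawing.

```bash
cat > pull.py <<'E'
from h import *
import sys
F0=np.load('F0.npy')
def fx(n=6):
    f=np.mean([robot.read_force() for _ in range(n)],0)-F0; return [round(float(v),2) for v in (f[:2]@S,f[:2]@N,f[2])]
E
python3 - <<'E'
from pull import *
robot.servo_line(pose(.055,.084),speed=.03); print(fx(),robot.read_t())
d=.055
while d<.078:
    d+=.003; robot.servo_line(pose(d,.084),speed=.02); f=fx(); print(round(d,4),f,robot.read_t())
    if f[0]>4.5: break
snap('side','side4'); print(traymove('side4'))
E
```

```text
[0.04, 0.41, 0.45] 13.75
0.058 [0.4, 0.7, 1.54] 14.05
0.061 [0.04, 0.02, 1.51] 14.35
0.064 [0.26, -0.09, 0.79] 14.65
0.067 [-0.24, 0.91, 1.3] 14.95
0.07 [-1.2, 1.02, 0.99] 15.25
0.073 [-0.18, 0.81, 0.51] 15.55
0.076 [-0.08, 0.96, 1.39] 15.85
0.079 [0.45, 0.24, 1.03] 16.15
(0.8562626242637634, np.float64(71.05488875773578), np.float64(0.4377733276706936))
```

```bash
python3 - <<'E'
from pull import *
d=.079
while d<.125:
    d+=.002; robot.servo_line(pose(d,.084),speed=.02); f=fx(); print(round(d,4),f,round(robot.read_t(),2))
    if f[0]>4: break
snap('side','side5'); print(traymove('side5'))
E
```

```text
0.081 [0.49, 1.44, 1.09] 16.45
0.083 [0.21, 0.73, 0.31] 16.7
0.085 [0.89, 0.32, 1.94] 16.95
0.087 [0.31, 0.92, 0.49] 17.2
0.089 [0.73, 1.3, 1.87] 17.45
0.091 [0.78, 0.07, 1.48] 17.7
0.093 [1.56, 0.84, 1.54] 17.95
0.095 [3.36, -0.31, 0.72] 18.2
0.097 [2.97, 0.59, -0.12] 18.45
0.099 [2.42, 1.1, 0.25] 18.7
0.101 [2.27, 0.78, 0.88] 18.95
0.103 [4.72, 1.65, 1.15] 19.2
(0.8559503555297852, np.float64(94.3974057803567), np.float64(1.9847494872237363))
```

```bash
python3 - <<'E'
from pull import *
d=.103; prev=0
while d<.125:
    d+=.0005 if prev>5.5 else .001; robot.servo_line(pose(d,.084),speed=.01); f=fx(10); print(round(d,4),f,round(robot.read_t(),2)); prev=f[0]
    if f[0]>11: break
snap('side','side6'); print(traymove('side6'))
E
```

```text
0.104 [3.59, 1.92, 0.13] 19.5
0.105 [1.94, 1.7, -0.04] 19.75
0.106 [1.38, 0.97, 0.7] 20.0
0.107 [1.93, 0.82, 1.36] 20.25
0.108 [1.81, -0.07, 1.07] 20.5
0.109 [2.8, 0.53, 0.53] 20.75
0.11 [3.12, 0.66, 0.7] 21.0
0.111 [2.02, 0.41, 0.02] 21.25
0.112 [3.58, 0.71, -0.01] 21.5
0.113 [4.03, 0.08, 0.16] 21.75
0.114 [4.07, -0.47, 0.21] 22.0
0.115 [6.05, -0.13, -0.51] 22.25
0.1155 [6.82, 0.06, -1.39] 22.5
0.116 [7.4, -0.52, -0.87] 22.75
0.1165 [9.58, -0.6, -1.49] 23.0
0.117 [9.54, 0.25, -1.72] 23.25
0.1175 [10.01, -1.12, -2.35] 23.5
0.118 [10.6, -0.79, -2.65] 23.75
0.1185 [11.55, -0.28, -2.26] 24.0
(0.6602558493614197, np.float64(105.5340574480604), np.float64(1.407548736367567))
```

```bash
python3 - <<'E'
import cv2,numpy as np
o=[cv2.resize(cv2.imread(f'pics/{n}.png')[r:r+65,205:325],None,fx=5.8,fy=5.8*.7,interpolation=3)[:,:790] for n,r in(('side5',190),('side6',190))]
cv2.imwrite('pics/c8.png',np.vstack(o)); print(np.vstack(o).shape)
E
```

```text
(528, 696, 3)
```

View pics/c8.png

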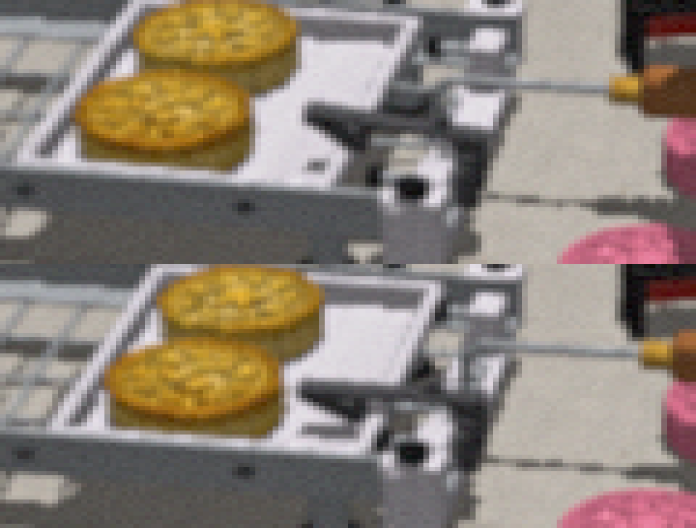

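The upper picture (before) has the catch nose at (305,108), resting on the rim. In the lower one the nose is about 3 px lower, so the catch may have dropped. I'll check by comparing the arm's top edge with the untouched state in side0.

```bash
python3 - <<'E'
from h import *
for n in('side0','side3','side4','side5','side6'):
    D=np.load(f'pics/{n}.npz'); g=D['p'].mean(2); print(n)
    for c in(260,264,268,272): print(c,g[208:230,c].astype(int))
P=None
for n in('side0','side5','side6'):
    D=np.load(f'pics/{n}.npz'); P,_=deproj('side',D['d']); print(n,[[tuple(np.round(P[r,c]*1000).astype(int)) for r in (217,219,221)] for c in(260,264,270)])
E
```

```text
side0
260 [162 163 165 160 132  92  67  69  69  80  77  77  73  58  33  25  42  84
 136 164 171 167]
264 [166 168 163 165 151 118  77  70  73  83  82  89  75  63  55  56  50  36
  33  54 103 146]
268 [167 163 164 167 165 125  85  67  77  76  80  70  75  76  62  62  83  90
  94  95 119 142]
272 [ 88  85  91  89  82  70  60  51  28  17  49  79  88  75  55  81 141 164
 171 169 169 164]
side3
260 [133 166 175 177 144 101  80  78  77  80  84  84  82  63  42  35  43  94
 149 177 184 182]
264 [124 151 177 184 167 125  87  77  80  84  93  94  81  74  61  61  53  39
  39  58 112 159]
268 [128 149 177 183 176 133  88  77  80  85  84  77  82  79  67  67  90 101
 101 104 125 154]
272 [122  94  91  96  90  74  66  57  28  24  57  89  90  81  56  87 151 184
 184 181 177 178]
side4
260 [221 213 214 205 197 178 153 121 104  91  80  80  82  61  44  36  42  49
  70  78  87  77]
264 [157 168 146 137 153 127  87  80  81  82  81  83  81  74  56  46  40  40
  40  43  80 149]
268 [180 175 160 144 143 127  94  77  80  79  78  82  85  86  63  60  72  90
 100  99 111 138]
272 [125 102  93 119 128 107  98 104 
[... 1395 characters left out ...]
], [(np.int64(607), np.int64(-8), np.int64(90)), (np.int64(605), np.int64(-3), np.int64(88)), (np.int64(608), np.int64(-9), np.int64(77))], [(np.int64(594), np.int64(-12), np.int64(88)), (np.int64(593), np.int64(-8), np.int64(86)), (np.int64(591), np.int64(-1), np.int64(86))]]
side6 [[(np.int64(630), np.int64(-54), np.int64(52)), (np.int64(616), np.int64(-6), np.int64(83)), (np.int64(615), np.int64(-1), np.int64(82))], [(np.int64(621), np.int64(-57), np.int64(51)), (np.int64(608), np.int64(-11), np.int64(81)), (np.int64(606), np.int64(-4), np.int64(81))], [(np.int64(607), np.int64(-61), np.int64(50)), (np.int64(594), np.int64(-14), np.int64(81)), (np.int64(591), np.int64(-2), np.int64(85))]]
```

The catch's underside is back at rows 222-226, the same as in side0, so it has dropped. I'll ease the hook off, centre it in the loop and lift it out.

```bash
python3 - <<'E'
from pull import *
robot.dwell(.3)
for d in(.1165,.1145,.1125,.1105,.1085):
    robot.servo_line(pose(d,.084),speed=.01); f=fx(); print(d,f,round(robot.read_t(),2))
    if f[0]<-3: break
for z in(.09,.1,.11):
    robot.servo_line(pose(d,z),speed=.03); f=fx(); print(z,f)
    if abs(f[0])>4 or f[2]<-4: raise SystemExit
robot.servo_line(pose(d,.17),speed=.1)
robot.goto(tcp(HC,HY,.17),rot(HY,1)); print(robot.read_t(),robot.read_position())
snap('side','side7'); snap('top','top7')
a=cv2.imread('pics/side7.png')
R=rot(HY,1); q=[proj('side',[*(HC+k*u(HY)),z]) for k,z in((-.056,.17),(.056,.17),(.14,.17),(.14,.133))]
print(q)
c=a[170:330,180:340]; A=cv2.resize(c,None,fx=3.7,fy=3.7,interpolation=3)
for p in q: cv2.drawMarker(A,tuple(int(x) for x in (p-[180,170]+.5)*3.7),(0,255,0),0,10,1)
cv2.imwrite('pics/c9.png',A)
E
```

```text
0.1165 [8.69, -0.46, -1.19] 24.7
0.1145 [4.81, 0.26, -0.5] 25.05
0.1125 [-0.12, 0.65, 0.15] 25.4
0.1105 [0.29, 0.01, 1.28] 25.75
0.1085 [-0.34, 0.67, 2.08] 26.1
0.09 [-0.5, 1.15, 0.79]
0.1 [-0.57, 0.65, 1.47]
0.11 [-0.85, 0.42, 1.06]
29.2667 [0.49263596 0.21168964 0.15048222]
[array([310.00560147, 267.99734307]), array([259.09888461, 246.74002889]), array([224.1957834 , 232.04505245]), array([225.63992895, 246.36483583])]
```

View pics/c9.png

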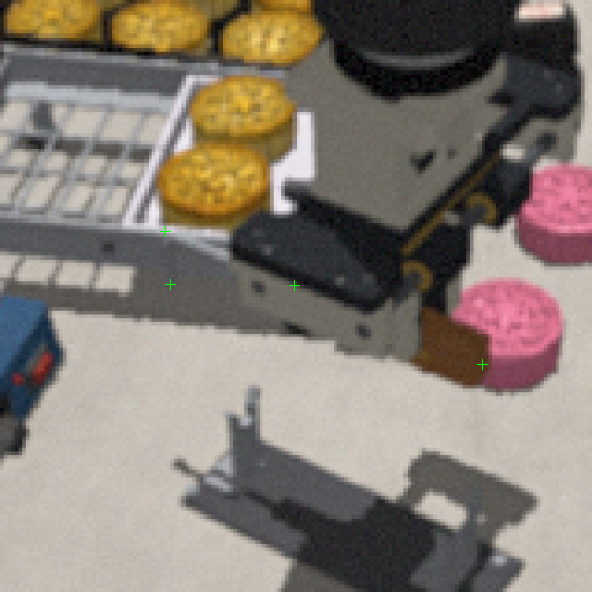

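The handle's tail end at crop (487,360) matches its predicted marker at (482,364), and the rod runs towards the predicted bend at (165,230), so the hook hasn't shifted in the grip. I'll lay it down.

```bash
python3 - <<'E'
from pull import *
robot.servo_line(tcp(HC,HY,.085),speed=.08); print(fx())
for z in(.075,.066,.060,.056):
    robot.servo_line(tcp(HC,HY,z),speed=.03); f=fx(); print(z,f,round(robot.read_t(),2))
    if f[2]>8 or max(map(abs,f[:2]))>6: break
if z==.056:
    robot.move_gripper(.6); robot.servo_line(tcp(HC,HY,.19),speed=.1)
    robot.goto([.40,-.35,.25],robot.read_tcp_rot())
print(robot.read_t(),robot.read_position())
snap('top','top8'); snap('side','side8'); print(traymove('side8'))
for n,g in(('top',(175,265,150,220)),):
    D=np.load('pics/top8.npz'); P,_=deproj('top',D['d']); hsv=cv2.cvtColor(D['p'],cv2.COLOR_RGB2HSV)
    m=(hsv[...,0]<20)&(hsv[...,1]>120)&(P[...,2]>.058)&(P[...,2]<.08); m[:175]=0;m[265:]=0;m[:,:150]=0;m[:,220:]=0
    q=P[m]; print(m.sum(),q.mean(0),cv2.minAreaRect(q[:,:2].astype(np.float32)*1000))
D=np.load('pics/side8.npz'); g=D['p'].mean(2)
for c in(260,264): print(c,g[208:230,c].astype(int))
a=cv2.imread('pics/side8.png')[165:345,150:340]; cv2.imwrite('pics/c10.png',cv2.resize(a,None,fx=3.2,fy=3.2,interpolation=3))
E
```

```text
[-0.05, 0.08, 1.51]
0.075 [0.4, 0.12, 1.79] 31.07
0.066 [0.26, 1.73, 0.3] 31.52
0.06 [-0.55, 0.02, 1.1] 31.87
0.056 [-1.2, 0.64, 1.06] 32.15
36.475 [ 0.40044926 -0.34945464  0.24979806]
(0.6737353801727295, np.float64(103.97588636712197), np.float64(0.7847181448467061))
350 [0.51057199 0.20422917 0.06729517] ((513.783203125, 204.4031219482422), (21.00961685180664, 122.58575439453125), 70.68875122070312)
260 [189 191 199 204 202 204 203 203 205 199 153  90  70  61  43  26  44  96
 162 198 194 152]
264 [203 200 205 200 201 201 202 199 201 197 157 104  72  66  49  55  53  36
  32  61 106 111]
```

View pics/c10.png

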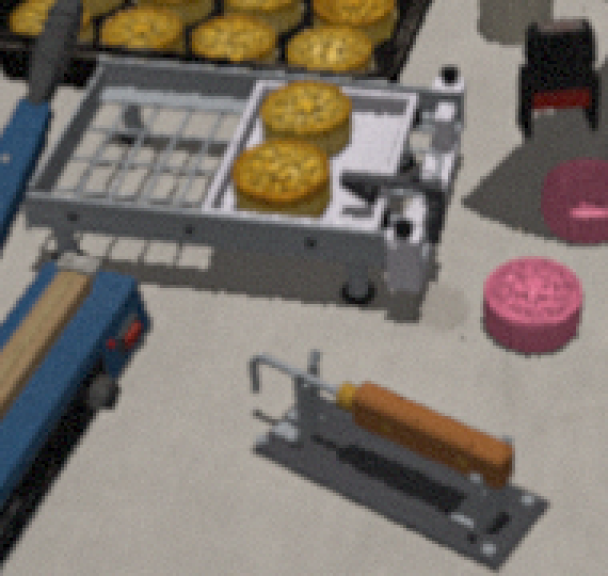

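The hook is home on its rest with the bent end forward at (258,370). The tray is caught with the catch down at (360,185), both cakes are in place, and the handle is within 2 mm of its original pose. I'm handing it in.

```bash
python3 -c "
from rig import robot
print(robot.job_done())"
```

```text
the job is handed in; nothing more can be done
None
```

I drew the tray into the buffers with the hook until the catch dropped behind its rim, laid the hook back on its rest with the bent end forward, and handed the job in at about 36.5 s of the 48 s; the judge's result was not shown.

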